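# Set out the finishing kit on the small board

### The job

Set out the finishing kit on the small wooden board: stand the larger lidded tin in the middle of the board, with the smaller lidded tin centred on top of it. Stand the tall and the short screw-capped bottle upright on the board, on its lengthwise middle line, one on each side of the tins and each with a gap of about 20 mm to the larger tin: the tall one on the side of the file holder, the short one on the side of the bur stand. Leave the tape roll and the slim bottle with the long stem cap where they stand.

Things in the scene. Friction and masses are not known exactly. Their poses are not given: they have to be found in the camera images.
- board: Small flat red-brown wooden board lying on the bench, 88 x 200 mm, 10 mm thick, fixed in place. Origin: centre of its underside; its x axis runs across the 88 mm width, its y axis along the 200 mm length, z up.
- file_block: File holder: lilac slotted box, 50 x 85 mm, 66 mm high, with needle files standing in it to 103 mm; fixed, behind and beyond one end of the board. Origin: centre of its underside, z up.
- bur_block: Bur stand: square dark block, 62 x 62 mm, 26 mm high, full of small upright burs to 53 mm; fixed, behind and beyond the other end of the board. Origin: centre of its underside, z up.
- large_tin: Larger lidded tin, round, 62 mm diameter over the lid (body 60 mm), 34 mm high, flat top, loose, about 0.11 kg. Origin: centre of its underside, z up.
- small_tin: Smaller lidded tin, round, 50 mm diameter over the lid (body 48 mm), 30 mm high, flat top, loose, about 0.08 kg. Origin: centre of its underside, z up.
- tall_bottle: Tall screw-capped bottle, round, 36 mm diameter, 75 mm high with its cap, straight-sided up to about 40 mm, loose, standing upright, about 0.035 kg. Origin: centre of its underside, z up.
- short_bottle: Short screw-capped bottle, round, 36 mm diameter, 60 mm high with its cap, straight-sided up to about 35 mm, loose, standing upright, about 0.035 kg. Origin: centre of its underside, z up.
- roll: Roll of masking tape lying flat, 61 mm diameter, 18 mm high; a bystander, to be left alone. Origin: centre of its underside, z up.
- tip_bottle: Slim little bottle with a long stem cap, 31 mm diameter, 79 mm high, standing upright; a bystander, to be left alone. Origin: centre of its underside, z up.
There are look-alikes about, which are no part of the job. What is shaped like the short_bottle but blue or pink is not meant.

How it is judged:
At the end, for the whole second after the job is handed in: Larger tin on the board within 12 mm of its middle along each board axis; smaller tin on it, centred to 10 mm; bottles on the board, within 13 mm of its long middle line, 20 +- 13 mm gap to the larger tin, tall to the file holder's side, short to the bur stand's; all upright to 0.1 rad, at rest (x of large_tin in the frame of board between -0.012 and 0.012 m and y of large_tin in the frame of board between -0.012 and 0.012 m and z of large_tin in the frame of board between 0.006 and 0.014 m and horizontal distance between small_tin and large_tin below 0.01 m and z of small_tin in the frame of large_tin between 0.03 and 0.038 m and horizontal distance between tall_bottle and large_tin between 0.056 and 0.082 m and x of tall_bottle in the frame of board between -0.013 and 0.013 m and z of tall_bottle in the frame of board between 0.006 and 0.014 m and horizontal distance between short_bottle and large_tin between 0.056 and 0.082 m and x of short_bottle in the frame of board between -0.013 and 0.013 m and z of short_bottle in the frame of board between 0.006 and 0.014 m and ((y of file_block in the frame of board above 0 m and y of tall_bottle in the frame of board above 0.04 m and y of short_bottle in the frame of board below -0.04 m) or (y of file_block in the frame of board below 0 m and y of tall_bottle in the frame of board below -0.04 m and y of short_bottle in the frame of board above 0.04 m)) and angle between each of large_tin, small_tin, tall_bottle, short_bottle's own z axis and vertical below 0.1 rad and linear speed of each of large_tin, small_tin, tall_bottle, short_bottle below 0.02 m/s and angular speed of each of large_tin, small_tin, tall_bottle, short_bottle below 0.3 rad/s); the robot touches nothing.
It fails at once if the tape roll is moved more than 30 mm (distance of roll from where it was at the start of the episode above 0.03 m).
It fails at once if the slim bottle is moved more than 30 mm or tipped (distance of tip_bottle from where it was at the start of the episode above 0.03 m or angle between tip_bottle's own z axis and vertical above 0.5 rad).
It also fails if it takes over 106 s, if anything falls off the work surface, if the arm or the gripper's body presses on something with over 40 N, if the wrist force passes 120 N, or if a joint passes its speed limit or range.

### The arm

A 6-joint arm with a two-finger parallel gripper is mounted at the origin on a cart in front of the work surface, level with it; the furniture and walls round the work are solid. World frame = base frame: x ahead of the robot, y to its left, z up, the work surface at z = 0. Lengths are in m, angles in rad, forces in N, time in s.
With the tool pointing down it reaches from about 0.325 to 0.875 m from the base axis. Payload 4.4 kg.
Tool frame: the origin (TCP) lies at the centre of the arm's flange, where the gripper is bolted on; the fingertips stand 173 mm ahead of it and the grasp point (between the pads) lies 155 mm ahead of it (env.tcp_to_grasp is the x of the grasp point in the tool frame, in m); x points along the fingers, y is the direction in which the jaws open and shut, and the axes are right-handed (so a half turn about x gives the same grasp; the last joint's range is limited). The gripper opens to 85 mm and grips with 20 to 120 N. Pads are 22 mm wide; open, the fingers measure 114 mm over their backs; the gripper's body (76 mm by 85 mm) begins 54 mm behind the grasp point. The pads swing forward as they close: fully open they stand 13 mm farther back than shut.
Start: joints at [0.971, 0.207, 1.542, -0, 1.393, -0.15], TCP at [0.25, 0.518, 0.405] pointing down, gripper open.
Joint ranges: [-2.73, 2.73], [-0.86, 2.22], [0.23, 2.46], [-1.11, 4.25], [0.08, 2.63], [-2.82, 2.82]. Speed limits (rad/s): [2.79, 2.79, 3.14, 3.14, 3.14, 3.14].

### API

Orientations are given as a 3x3 rotation matrix whose columns are the frame's x, y, z axes.
In Python, from station import env gives the robot as it stands.
- The arm moves only by the shell command python3 -m creep 'ROWS' [OPENING]. ROWS is JSON, a list of rows, each a list of 6 numbers: the shift along the tool's x, y, z in units of 50 mm (1.0 is 50 mm), then the turn, a rotation vector about the tool's x, y, z in degrees. A call has 1 to 5 rows; each row is the pose to reach, as a shift and turn from the pose measured when the call began, along the tool's axes at that moment; what a row does not reach only later rows make up. A row lasts 1/10 s, in which the tool goes at most 50 mm and 8.59 degrees, less where a joint would pass 70% of its speed; a pose out of reach is approached as far as the arm can. A call with a gripper value outside its range is refused whole. OPENING is the closure, from 0 (fully open) to 1 (shut), set as the call begins (- or left out, the last holds). The fingers move at their own pace and stop on an object; the grip force is fixed at half the most. Time passes only in rows, so rows that repeat a pose let the fingers close. It gives the time, the measured TCP pose, the force and the opening at its end, in the units of the state.
- env.state(): the state, without advancing time (a new reading comes with each control period).
- env.capture(name): name is "scene" or "top" or "wrist"; returns (picture, depth): 420x560x3 uint8, blue, green, red; 420x560 float32, m along the optical axis (not along the pixel's ray), 0 where there is no reading.
- env.get_calibration(name): a dict with "intrinsics" (3x3 intrinsics, pixels), "extrinsics" (4x4, takes a point from camera to world coordinates). Camera axes: x right, y down, z forward; pixel columns grow to the right and rows downward; lengths in m; the calibration is good to about 2 mm. A picture is of the moment at which its call begins: read the wrist's pose just before it. get_calibration takes no time and is no camera call; for the wrist camera it gives the pose at the moment of the call.
- env.sign_off(): hands the job in, once; it reports no verdict.
The state is a dict: "clock": time; "joint_pos": joint angles; "qvel": joint speeds; "joint_efforts": joint torques, N m; "tool_pos": TCP position; "eef_rot": TCP orientation; "wrist_force": force on the tool from outside, world axes, zero at the start; "ft_torque": the same for the moment, N m; "gripper_width": finger opening in m.
Only numpy, scipy, OpenCV 4.12 (cv2) and the standard library are available. Lean on these libraries where they do the work, as an engineer would, in place of code of your own. Each camera call takes 0.05 s, during which the arm holds its last target.

## Working session

There is one attempt and no reset: what is moved stays moved. The work goes in short steps, Python scripts to look and compute and a shell command to move; the robot and the scene stay as the last step left them, time stands still between calls to the robot, and variables do not carry over. Pictures are saved under pics/ and viewed, and the job is handed in when it is done.

```bash
ls; mkdir -p pics; python3 - <<'E'
from station import env
import cv2,numpy as np
np.set_printoptions(precision=4,suppress=True)
s=env.state();print(s)
for n in("scene","top"):
    p,d=env.capture(n);cv2.imwrite(f"pics/{n}0.png",p);np.save(f"pics/{n}0.npy",d)
    c=env.get_calibration(n);print(n,c['intrinsics'],c['extrinsics'])
E
```

```text
pics
{'clock': 0.0, 'joint_pos': array([ 0.9705,  0.2075,  1.543 ,  0.    ,  1.3935, -0.1505]), 'qvel': array([ 0.0011, -0.0011,  0.0005,  0.0015,  0.0002, -0.0007]), 'joint_efforts': array([ -0.0013, -38.3043, -29.159 ,  -0.0004,   0.0106,  -0.    ]), 'tool_pos': array([0.2498, 0.5175, 0.4035]), 'eef_rot': array([[-0.0013,  0.4348,  0.9005],
       [-0.0019,  0.9005, -0.4348],
       [-1.    , -0.0023, -0.0004]]), 'wrist_force': array([-1.0767, -0.7201, -0.4506]), 'ft_torque': array([0.0281, 0.038 , 0.0203]), 'gripper_width': 0.08538873309477628}
scene [[433.6606   0.     277.8374]
 [  0.     433.6606 215.9216]
 [  0.       0.       1.    ]] [[ 0.499  -0.6317  0.5933 -0.0775]
 [-0.8666 -0.3621  0.3434 -0.3543]
 [-0.0021 -0.6855 -0.7281  0.8089]
 [ 0.      0.      0.      1.    ]]
top [[424.1602   0.     269.3472]
 [  0.     424.1602 205.4151]
 [  0.       0.       1.    ]] [[ 0.0165 -0.9866  0.1621  0.3624]
 [-0.9998 -0.0172 -0.0025  0.0031]
 [ 0.0052 -0.162  -0.9868  1.2493]
 [ 0.      0.      0.      1.    ]]
```

View pics/scene0.png

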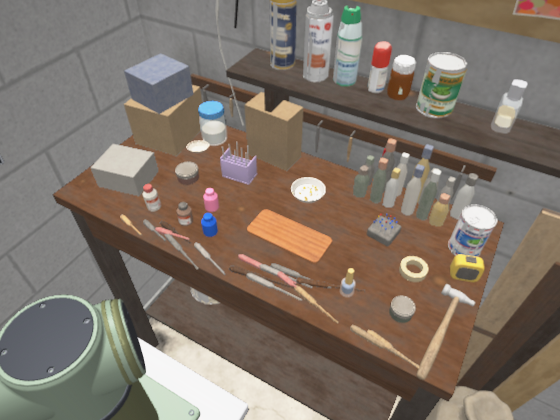

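View pics/top0.png

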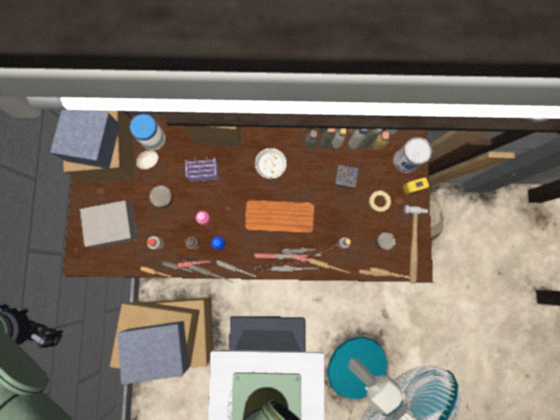

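The top view shows the board at (280,216), the file holder at (201,169) and the bur stand at (347,176). Tin candidates are at (161,196) and (387,241). Bottle candidates are red-capped (155,242), dark-capped (192,242), blue (218,243), pink (203,217) and the stem-cap bottle (345,242). I'll enlarge crops to tell these apart.

```bash
python3 - <<'E'
import cv2,numpy as np
a=cv2.imread('pics/scene0.png');b=cv2.imread('pics/top0.png')
c1=cv2.resize(a[140:250,90:240],(600,440),interpolation=cv2.INTER_CUBIC)
cv2.imwrite('pics/crop1.png',c1)
c2=cv2.resize(b[140:290,60:240],(720,600),interpolation=cv2.INTER_CUBIC);cv2.imwrite('pics/crop2.png',c2)
c3=cv2.resize(b[150:290,235:435],(800,560),interpolation=cv2.INTER_CUBIC);cv2.imwrite('pics/crop3.png',c3)
E
```

```text
(no output)
```

View pics/crop1.png

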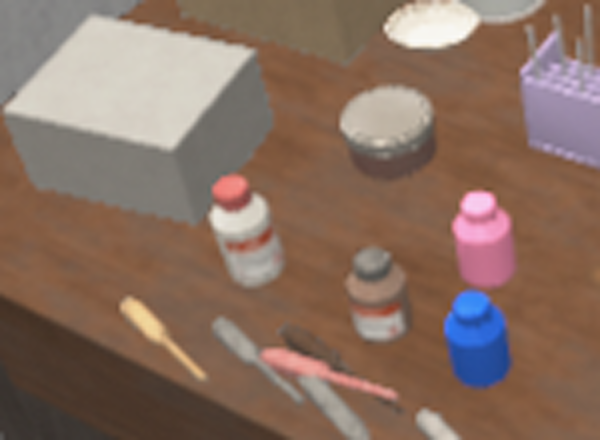

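View pics/crop2.png

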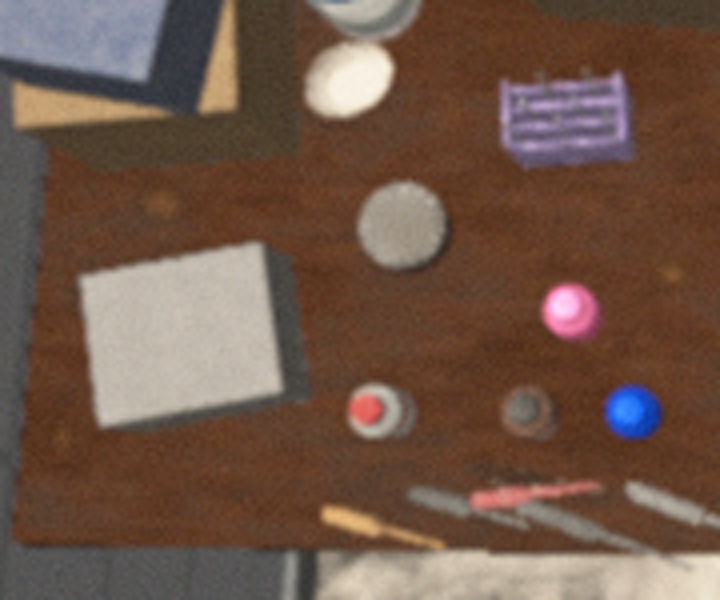

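View pics/crop3.png

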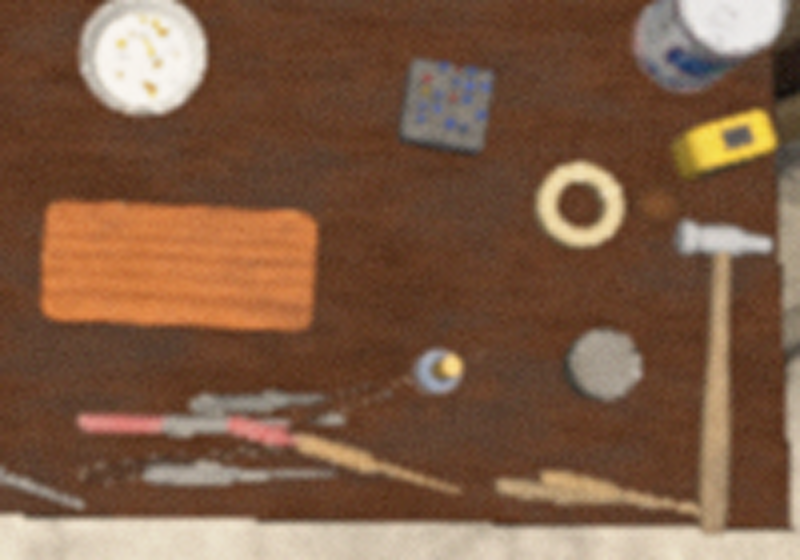

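The large tin is the wider disc at top-view (161,196) and the small tin is at (387,241). The white, red-capped bottle at (155,242) looks like the tall one and the brown one at (192,242) like the short one. The blue and pink bottles are the excluded look-alikes. Heights and diameters should confirm this.

```bash
cat > h.py <<'E'
import numpy as np,cv2
from station import env
np.set_printoptions(precision=4,suppress=True)
def world(d,c):
    K,T=np.array(c['intrinsics']),np.array(c['extrinsics'])
    v,u=np.mgrid[:d.shape[0],:d.shape[1]]
    P=np.stack([(u-K[0,2])/K[0,0]*d,(v-K[1,2])/K[1,1]*d,d],-1)
    return P@T[:3,:3].T+T[:3,3]
def ray(u,v,z,c):
    K,T=np.array(c['intrinsics']),np.array(c['extrinsics'])
    r=T[:3,:3]@np.array([(u-K[0,2])/K[0,0],(v-K[1,2])/K[1,1],1]);o=T[:3,3]
    return o+r*(z-o[2])/r[2]
def plan(dst,Rw=None):
    """tool-frame shift in 50mm units to world TCP dst"""
    s=env.state();R=np.array(s['eef_rot']);return R.T@(np.array(dst)-s['tool_pos'])/0.05
E
python3 - <<'E'
from h import *
for n,boxes in(("top",dict(large=(161,196,16),small=(387,241,16),tall=(155,242,16),short=(192,242,14),tip=(345,242,13),roll=(380,201,15),board=(280,216,45),file=(201,169,25),bur=(347,176,17),pink=(203,217,12),blue=(218,243,12))),
 ("scene",dict(large=(187,173,16),small=(402,308,17),tall=(151,197,18),short=(185,213,15),tip=(347,284,18)))):
    d=np.load(f'pics/{n}0.npy');c=env.get_calibration(n);W=world(d,c)
    for k,(u,v,r) in boxes.items():
        w=W[v-r:v+r+1,u-r:u+r+1].reshape(-1,3);g=w[w[:,2]>0.006]
        zt=np.percentile(g[:,2],95);t=g[g[:,2]>zt-0.006]
        print(n,k,'n',len(g),'table',np.median(w[w[:,2]<.006][:,2]) if (w[:,2]<.006).any() else None,'ztop',zt,'topcen',(t.max(0)+t.min(0))[:2]/2,'ext',np.ptp(t,0)[:2],'all mid',(np.percentile(g,1,axis=0)+np.percentile(g,99,axis=0))[:2]/2,'ext',np.ptp(g,0)[:2])
b=cv2.imread('pics/top0.png');c=env.get_calibration('top')
m=cv2.inRange(cv2.cvtColor(b,cv2.COLOR_BGR2HSV),(3,140,130),(18,255,255));m[:, :230]=0;m[:,330:]=0;m[:190]=0;m[245:]=0
cn=max(cv2.findContours(m,0,2)[0],key=cv2.contourArea);R=cv2.minAreaRect(cn);print(R)
P=np.array([ray(*p,0.01,c)[:2] for p in cv2.boxPoints(R)]);print(P,P.mean(0),np.linalg.norm(P-np.roll(P,1,0),axis=1))
E
```

```text
top large n 402 table -5.282298854947243e-05 ztop 0.03801816848998692 topcen [0.4883 0.1759] ext [0.2518 0.3456] all mid [0.5824 0.3132] ext [0.2537 0.3542]
top small n 274 table 0.0006140513312007378 ztop 0.035547362382654095 topcen [ 0.425  -0.1788] ext [0.1252 0.3636] all mid [ 0.4562 -0.2957] ext [0.1495 0.3986]
top tall n 188 table 0.00028308580328872956 ztop 0.07685552668274534 topcen [0.4091 0.1685] ext [0.0934 0.3308] all mid [0.4497 0.3005] ext [0.1343 0.379 ]
top short n 168 table 0.0005230980836710142 ztop 0.06265633569304144 topcen [0.4119 0.1162] ext [0.099  0.2263] all mid [0.4206 0.13  ] ext [0.1297 0.2597]
top tip n 133 table 0.0007482983194644355 ztop 0.08045501725848897 topcen [ 0.4135 -0.1094] ext [0.1023 0.225 ] all mid [ 0.4299 -0.1531] ext [0.1292 0.255 ]
top roll n 254 table 0.00040356090844517745 ztop 0.02322583429697474 topcen [ 0.4879 -0.1763] ext [0.2512 0.3587] all mid [ 0.4882 -0.1774] ext [0.2632 0.375 ]
top board n 2556 table 0.000313740641706417 ztop 0.018318472924577722 topcen [ 0.5161 -0.0466] ext [0.3075 0.234 ] all mid [ 0.534 -0.042] ext [0.3093 0
[... 962 characters left out ...]
l n 520 table 0.0002516006465022036 ztop 0.07492435616299678 topcen [ 0.1902 -0.0099] ext [0.5354 0.6888] all mid [0.2178 0.0223] ext [0.6151 0.7563]
scene short n 311 table 0.0004589484376441022 ztop 0.06057460883750598 topcen [ 0.1915 -0.0616] ext [0.5378 0.5853] all mid [ 0.1929 -0.0596] ext [0.5455 0.5919]
scene tip n 361 table 0.00039797838244470807 ztop 0.07935840260023064 topcen [ 0.1933 -0.2819] ext [0.5416 0.1448] all mid [ 0.1974 -0.2676] ext [0.5519 0.1772]
((279.19671630859375, 216.02078247070312), (68.9719467163086, 30.780677795410156), 2.6630008220672607)
[[ 0.4922  0.073 ]
 [ 0.5839  0.0712]
 [ 0.5778 -0.1334]
 [ 0.4862 -0.1291]] [ 0.535  -0.0296] [0.2022 0.0917 0.2046 0.0916]
```

Zero-depth pixels contaminated those boxes, so I'm repeating it with them filtered out.

```bash
python3 - <<'E'
from h import *
W={}
for n in("top","scene"):
    d=np.load(f'pics/{n}0.npy');w=world(d,env.get_calibration(n))[d>0];W[n]=w
seed=dict(large=(.583,.317,.04),small=(.466,-.336,.035),tall=(.45,.30,.032),short=(.45,.21,.035),tip=(.45,-.21,.035),pink=(.52,.175,.035),blue=(.45,.14,.035),roll=(.575,-.32,.042),file=(.68,.19,.07),bur=(.645,-.225,.055))
for n,w in W.items():
  for k,(x,y,r) in seed.items():
    g=w[(np.hypot(w[:,0]-x,w[:,1]-y)<r)&(w[:,2]>.010)&(w[:,2]<.15)]
    if len(g)<10: print(n,k,'few');continue
    zt=np.percentile(g[:,2],97);t=g[g[:,2]>zt-.007].astype(np.float32)
    c,R=cv2.minEnclosingCircle(t[:,:2].copy());c2,R2=cv2.minEnclosingCircle(g[:,:2].astype(np.float32).copy())
    print(n,k,len(g),'ztop %.4f'%zt,'top',np.array(c),'r %.4f'%R,'mean',t[:,:2].mean(0),'| all',np.array(c2),'r %.4f'%R2)
E
```

```text
top large 384 ztop 0.0385 top [0.5847 0.3182] r 0.0310 mean [0.584  0.3179] | all [0.5846 0.3188] r 0.0316
top small 252 ztop 0.0360 top [ 0.4655 -0.3373] r 0.0247 mean [ 0.465  -0.3372] | all [ 0.466 -0.338] r 0.0254
top tall 152 ztop 0.0773 top [0.4474 0.3237] r 0.0107 mean [0.4472 0.3235] | all [0.4488 0.3227] r 0.0179
top short 147 ztop 0.0627 top [0.4517 0.2194] r 0.0108 mean [0.4514 0.2194] | all [0.4505 0.2201] r 0.0190
top tip 123 ztop 0.0810 top [ 0.4574 -0.2158] r 0.0066 mean [ 0.4584 -0.2169] | all [ 0.4566 -0.2077] r 0.0342
top pink 148 ztop 0.0636 top [0.5238 0.1924] r 0.0111 mean [0.524  0.1926] | all [0.5232 0.192 ] r 0.0192
top blue 136 ztop 0.0640 top [0.4508 0.1447] r 0.0109 mean [0.4509 0.1447] | all [0.4516 0.1449] r 0.0181
top roll 229 ztop 0.0236 top [ 0.5839 -0.3256] r 0.0305 mean [ 0.583  -0.3253] | all [ 0.5837 -0.3264] r 0.0312
top file 584 ztop 0.0877 top [0.6937 0.203 ] r 0.0581 mean [0.6641 0.2026] | all [0.6881 0.2023] r 0.0641
top bur 450 ztop 0.0505 top [ 0.657  -0.2242] r 0.0275 mean [ 0.655  -0.2269] | all [ 0.6563 -0.2273] r 0.0416
scene large 394 z
[... 387 characters left out ...]
2194] | all [0.4492 0.2195] r 0.0191
scene tip 343 ztop 0.0796 top [ 0.4587 -0.2165] r 0.0071 mean [ 0.4577 -0.2168] | all [ 0.4576 -0.2071] r 0.0340
scene pink 262 ztop 0.0614 top [0.523  0.1928] r 0.0115 mean [0.5224 0.1927] | all [0.5215 0.1912] r 0.0184
scene blue 273 ztop 0.0620 top [0.4519 0.1459] r 0.0122 mean [0.4493 0.1449] | all [0.4509 0.1462] r 0.0187
scene roll 393 ztop 0.0212 top [ 0.5843 -0.325 ] r 0.0319 mean [ 0.5828 -0.3249] | all [ 0.5843 -0.325 ] r 0.0319
scene file 868 ztop 0.0943 top [0.6952 0.2039] r 0.0602 mean [0.6855 0.1977] | all [0.6896 0.2025] r 0.0659
scene bur 627 ztop 0.0504 top [ 0.655  -0.2227] r 0.0277 mean [ 0.6564 -0.2247] | all [ 0.6553 -0.2256] r 0.0415
```

```bash
python3 - <<'E'
from h import *
b=cv2.imread('pics/scene0.png');c=env.get_calibration('scene')
m=cv2.inRange(cv2.cvtColor(b,cv2.COLOR_BGR2HSV),(3,140,130),(18,255,255));m[:, :230]=0;m[:,340:]=0;m[:205]=0;m[262:]=0
cn=max(cv2.findContours(m,0,2)[0],key=cv2.contourArea)
P=np.array([ray(*p[0],0.01,c)[:2] for p in cn],np.float32);R=cv2.minAreaRect(P);print('board scene',R)
b=cv2.imread('pics/top0.png');c=env.get_calibration('top')
m=cv2.inRange(cv2.cvtColor(b,cv2.COLOR_BGR2HSV),(3,140,130),(18,255,255));m[:, :230]=0;m[:,330:]=0;m[:190]=0;m[245:]=0
cn=max(cv2.findContours(m,0,2)[0],key=cv2.contourArea)
P=np.array([ray(*p[0],0.01,c)[:2] for p in cn],np.float32);print('board top',cv2.minAreaRect(P))
for n in("top","scene"):
    d=np.load(f'pics/{n}0.npy');w=world(d,env.get_calibration(n))[d>0]
    for k,(x,y) in dict(tall=(.447,.3235),short=(.4505,.2195),large=(.584,.318),small=(.465,-.337)).items():
        g=w[(abs(w[:,1]-y)<.02)&(abs(w[:,0]-x)<.075)]
        print(n,k,[(round(float(a+x),3),round(float(g[(g[:,0]-x>=a)&(g[:,0]-x<a+.01)][:,2].max(initial=-1)),3)) for a in np.arange(-.075,.075,.01)])
E
python3 -m creep '[[0,0,0,-8,0,0],[0,0,0,-16,0,0],[0,0,0,-16,0,0]]' 0
```

```text
board scene ((0.5334855318069458, -0.030087605118751526), (0.2002747803926468, 0.09119467437267303), 87.99443054199219)
board top ((0.5350127816200256, -0.02967633306980133), (0.2039349228143692, 0.09164158254861832), 88.29639434814453)
top tall [(0.372, 0.02), (0.382, 0.018), (0.392, 0.013), (0.402, 0.007), (0.412, 0.006), (0.422, 0.056), (0.432, 0.077), (0.442, 0.079), (0.452, 0.08), (0.462, 0.059), (0.472, 0.007), (0.482, 0.005), (0.492, 0.006), (0.502, 0.006), (0.512, 0.007)]
top short [(0.376, 0.023), (0.386, 0.023), (0.396, 0.024), (0.405, 0.022), (0.415, 0.006), (0.425, 0.047), (0.435, 0.063), (0.446, 0.064), (0.455, 0.064), (0.465, 0.042), (0.475, 0.005), (0.485, 0.957), (0.495, 0.936), (0.505, 0.914), (0.515, 0.06)]
top large [(0.509, 0.007), (0.519, 0.005), (0.529, 0.006), (0.539, 0.004), (0.549, 0.037), (0.559, 0.04), (0.569, 0.04), (0.579, 0.039), (0.589, 0.04), (0.599, 0.04), (0.609, 0.038), (0.619, 0.005), (0.629, 0.006), (0.639, 0.005), (0.649, 0.004)]
top small [(0.39, 0.007), (0.4, 0.007), (0.41, 0.006), (0.42, 0.006), (0.43, 0.005), (0.44, 0.035), (0.45, 0.037), (0.
[... 586 characters left out ...]
, (0.505, 0.046), (0.515, 0.062)]
scene large [(0.509, 0.004), (0.519, 0.003), (0.529, 0.004), (0.539, 0.003), (0.549, 0.037), (0.559, 0.038), (0.569, 0.038), (0.579, 0.038), (0.589, 0.037), (0.599, 0.038), (0.609, 0.036), (0.619, 0.001), (0.629, 0.003), (0.639, 0.004), (0.649, 0.004)]
scene small [(0.39, 0.005), (0.4, 0.004), (0.41, 0.004), (0.42, 0.005), (0.43, 0.004), (0.44, 0.033), (0.45, 0.034), (0.46, 0.034), (0.47, 0.034), (0.48, 0.033), (0.49, 0.03), (0.5, 0.003), (0.51, 0.003), (0.52, 0.004), (0.53, 0.005)]
clock: 0.4
tool_pos: [0.2497, 0.5174, 0.4029]
eef_rot: [[-0.002, 0.17, 0.985], [-0.003, 0.985, -0.17], [-1.0, -0.003, -0.001]]
wrist_force: [0.2, 0.5, -0.3]
gripper_width: 0.0857
```

```bash
cat >> h.py <<'E'
from scipy.spatial.transform import Rotation as Ro
def go(x,y,z,yaw):
    "TCP target (z = grasp height) -> row numbers"
    s=env.state();R=np.array(s['eef_rot']);a=np.radians(yaw)
    D=np.array([[0,np.cos(a),np.sin(a)],[0,np.sin(a),-np.cos(a)],[-1,0,0]])
    sh=R.T@(np.array([x,y,z+.155])-s['tool_pos'])/.05
    rv=Ro.from_matrix(R.T@D).as_rotvec(degrees=True)
    print('shift',sh.round(2),'norm %.2f'%np.linalg.norm(sh),'turn',rv.round(1),'w %.4f'%s['gripper_width'],'F',np.round(s['wrist_force'],1),'t',s['clock'])
E
python3 -m creep '[[0,-0.3,0.8,8.4,0,0],[0,-0.6,1.7,16.8,0,0],[0,-1,2.6,25.2,0,0],[0,-1.3,3.5,33.6,0,0],[0,-1.6,4.2,42,0,0]]' 0
python3 -c "from h import *;go(.584,.318,.13,-2)"
```

```text
clock: 0.9
tool_pos: [0.445, 0.4013, 0.4026]
eef_rot: [[-0.002, 0.792, 0.61], [-0.003, 0.61, -0.792], [-1.0, -0.003, 0.001]]
wrist_force: [-0.2, 0.2, -0.4]
gripper_width: 0.0854
shift [2.35 1.19 3.01] norm 4.00 turn [39.6  0.1  0.1] w 0.0854 F [-0.2  0.2 -0.4] t 0.9
```

```bash
python3 -m creep '[[0.4,0.3,0.7,8,0,0],[0.9,0.6,1.4,16,0,0],[1.4,0.9,2.1,24,0,0],[1.9,1.1,2.7,32,0,0],[2.35,1.2,3.0,39.6,0,0]]' 0
python3 - <<'E'
from h import *
go(.584,.318,.02,-2)
p,d=env.capture('wrist');cv2.imwrite('pics/w1.png',p)
E
```

```text
clock: 1.4
tool_pos: [0.586, 0.3166, 0.2834]
eef_rot: [[-0.002, 0.999, -0.046], [-0.004, -0.046, -0.999], [-1.0, -0.002, 0.004]]
wrist_force: [0.0, 0.6, 0.7]
gripper_width: 0.0855
shift [ 2.17 -0.04 -0.04] norm 2.17 turn [-0.7  0.2  0.1] w 0.0855 F [0.  0.6 0.7] t 1.4
```

View pics/w1.png

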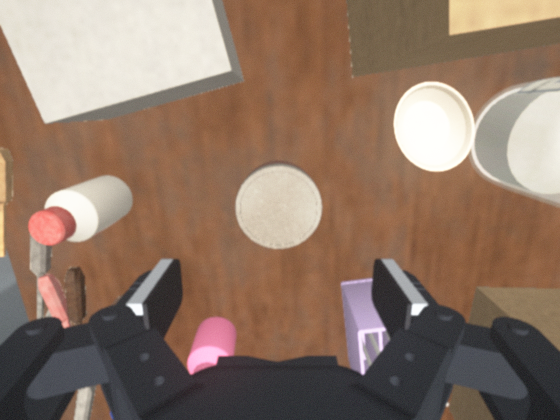

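The wrist view shows the tin at (279,206), centred between the fingers, with the path clear. I'll check its position by ray and then descend.

```bash
python3 - <<'E'
from h import *
c=env.get_calibration('wrist');print(ray(279,206,.034,c),env.state()['tool_pos'])
E
python3 -m creep '[[0.7,-0.04,-0.04,-0.7,0,0],[1.4,-0.04,-0.04,-0.7,0,0],[1.9,-0.04,-0.04,-0.7,0,0],[2.17,-0.04,-0.04,-0.7,0,0],[2.17,-0.04,-0.04,-0.7,0,0]]' 0
python3 -c "from h import *;go(.584,.318,.02,-2)"
```

```text
[0.5859 0.3213 0.034 ] [0.5856 0.3149 0.2787]
clock: 1.95
tool_pos: [0.5815, 0.316, 0.1677]
eef_rot: [[-0.012, 0.999, -0.039], [-0.009, -0.039, -0.999], [-1.0, -0.012, 0.01]]
wrist_force: [0.1, 0.1, 0.2]
gripper_width: 0.0855
shift [-0.15  0.05 -0.04] norm 0.16 turn [-0.3  0.5  0.7] w 0.0855 F [0.1 0.1 0.2] t 1.95
```

```bash
python3 -m creep '[[-0.1,0.05,-0.08,0,0.5,0.6],[-0.1,0.05,-0.08,0,0.5,0.6],[-0.1,0.05,-0.08,0,0.5,0.6]]' 0
python3 -m creep '[[0,0,0,0,0,0],[0,0,0,0,0,0],[0,0,0,0,0,0],[0,0,0,0,0,0],[0,0,0,0,0,0]]' 1
python3 -m creep '[[0,0,0,0,0,0],[0,0,0,0,0,0],[0,0,0,0,0,0],[0,0,0,0,0,0],[0,0,0,0,0,0]]' 1
python3 -c "from h import *;go(.584,.318,.02,-2)"
```

```text
clock: 2.25
tool_pos: [0.5853, 0.3206, 0.1752]
eef_rot: [[0.003, 0.999, -0.039], [0.001, -0.039, -0.999], [-1.0, 0.003, -0.001]]
wrist_force: [-0.4, -0.1, -0.2]
gripper_width: 0.0853
clock: 2.75
tool_pos: [0.5862, 0.321, 0.1772]
eef_rot: [[0.006, 0.999, -0.039], [0.002, -0.039, -0.999], [-1.0, 0.006, -0.002]]
wrist_force: [0.1, -0.4, 4.7]
gripper_width: 0.0603
clock: 3.25
tool_pos: [0.5862, 0.321, 0.1772]
eef_rot: [[0.006, 0.999, -0.039], [0.002, -0.039, -0.999], [-1.0, 0.006, -0.002]]
wrist_force: [-0.3, 0.2, 2.6]
gripper_width: 0.06
shift [ 0.04 -0.04  0.06] norm 0.09 turn [-0.2 -0.1 -0.3] w 0.0600 F [-0.3  0.2  2.6] t 3.25
```

Gripped at 60 mm, which matches the body diameter. Lifting.

```bash
python3 -m creep '[[-0.5,0,0,0,0,0],[-1.2,0,0,0,0,0],[-1.9,0,0,0,0,0],[-2.3,0,0,0,0,0],[-2.3,0,0,0,0,0]]'
python3 -c "from h import *;go(.5345,-.030,.132,-2)"
```

```text
clock: 3.75
tool_pos: [0.5869, 0.3213, 0.2963]
eef_rot: [[0.013, 0.999, -0.039], [0.005, -0.039, -0.999], [-1.0, 0.013, -0.005]]
wrist_force: [-0.1, 0.2, -0.6]
gripper_width: 0.0598
shift [ 0.14 -0.77  7.06] norm 7.11 turn [-0.2 -0.3 -0.7] w 0.0598 F [-0.1  0.2 -0.6] t 3.75
```

```bash
python3 -m creep '[[0,-0.1,0.7,0,0,0],[0,-0.2,1.6,0,0,-0.7],[0,-0.3,2.5,0,0,-0.7],[0,-0.4,3.4,0,0,-0.7],[0.1,-0.5,4.2,0,0,-0.7]]'
python3 -m creep '[[0,0,0.7,0,0,0],[0,-0.1,1.4,0,0,0],[0,-0.2,2.1,0,0,0],[0,-0.25,2.7,0,0,0],[0,-0.25,2.8,0,0,0]]'
python3 -c "from h import *;go(.5345,-.030,.034,-2)"
```

```text
clock: 4.25
tool_pos: [0.5525, 0.1106, 0.2879]
eef_rot: [[-0.002, 0.999, -0.039], [0.005, -0.039, -0.999], [-1.0, -0.002, -0.005]]
wrist_force: [0.3, -0.0, -1.3]
gripper_width: 0.0599
clock: 4.75
tool_pos: [0.5332, -0.0314, 0.2849]
eef_rot: [[-0.006, 0.999, -0.043], [0.005, -0.043, -0.999], [-1.0, -0.006, -0.005]]
wrist_force: [0.6, 1.1, -1.5]
gripper_width: 0.0603
shift [ 1.92  0.04 -0.02] norm 1.92 turn [-0.5 -0.3  0.4] w 0.0603 F [ 0.6  1.1 -1.5] t 4.75
```

```bash
python3 -m creep '[[0,0.04,-0.02,0,0,0.4],[0,0.04,-0.02,0,0,0.4]]'
python3 - <<'E'
from h import *
print(env.state()['tool_pos'])
for n in('scene','wrist'):
    c=env.get_calibration(n);p,d=env.capture(n);cv2.imwrite(f'pics/{n}2.png',p)
    w=world(d,c)[d>0];print(n);s=env.state()['tool_pos']
    g=w[(np.hypot(w[:,0]-s[0],w[:,1]-s[1])<.04)&(w[:,2]>.095)&(w[:,2]<.15)]
    print(len(g),g.min(0),g.max(0)) if len(g) else None
    t=g[abs(g[:,2]-.134)<.012];print(t.mean(0),t.min(0),t.max(0)) if len(t) else None
E
```

```text
clock: 4.95
tool_pos: [0.5348, -0.0299, 0.2834]
eef_rot: [[-0.002, 0.999, -0.043], [0.006, -0.043, -0.999], [-1.0, -0.002, -0.006]]
wrist_force: [-0.0, 0.1, -1.5]
gripper_width: 0.0604
[ 0.5348 -0.0299  0.2834]
scene
472 [ 0.496  -0.0613  0.1057] [ 0.5701 -0.0073  0.1497]
[ 0.5301 -0.0425  0.1381] [ 0.496  -0.0613  0.1221] [ 0.5701 -0.0073  0.1459]
wrist
20377 [ 0.4963 -0.0607  0.1062] [0.5747 0.0014 0.15  ]
[ 0.535  -0.0255  0.1394] [ 0.4963 -0.0607  0.122 ] [0.5747 0.0014 0.146 ]
```

View pics/scene2.png

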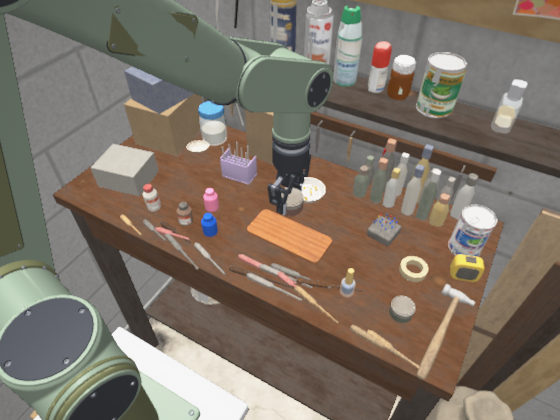

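View pics/wrist2.png

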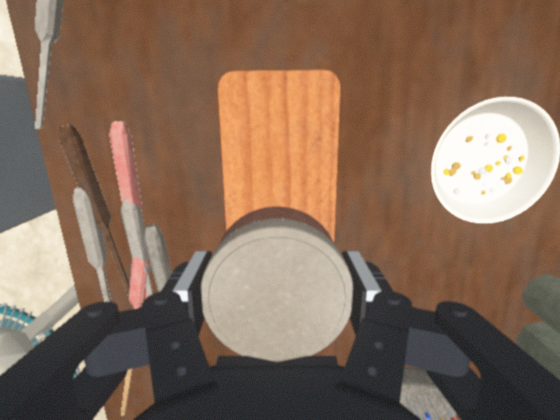

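The tin is held level and spans y −0.061 to 0.001, so its centre is −0.030, right over the board. Lowering.

```bash
python3 -c "from h import *;go(.5345,-.030,.033,-2)"
python3 -m creep '[[0.6,0,0,0,0,0],[1.2,0,0,0,0,0],[1.6,0,0,0,0,0],[1.75,0,0,0,0,0],[1.8,0,0,0,0,0]]'
python3 -c "from h import *;go(.5345,-.030,.033,-2)"
```

```text
shift [ 1.92 -0.01  0.02] norm 1.92 turn [-0.4 -0.3  0. ] w 0.0599 F [-0.1  0.3 -0.8] t 5.05
clock: 5.55
tool_pos: [0.5348, -0.028, 0.1932]
eef_rot: [[-0.002, 0.999, -0.04], [0.006, -0.04, -0.999], [-1.0, -0.002, -0.006]]
wrist_force: [-0.1, 0.6, -0.8]
gripper_width: 0.06
shift [ 0.1  -0.    0.04] norm 0.11 turn [-0.3 -0.3  0.1] w 0.0600 F [-0.1  0.6 -0.8] t 5.55
```

```bash
python3 -m creep '[[0.06,0,0.04,0,0,0],[0.12,0,0.04,0,0,0],[0.12,0,0.04,0,0,0]]'
python3 -c "from h import *;go(.5345,-.030,.033,-2)"
```

```text
clock: 5.85
tool_pos: [0.535, -0.03, 0.1878]
eef_rot: [[-0.001, 0.999, -0.04], [0.006, -0.04, -0.999], [-1.0, -0.001, -0.005]]
wrist_force: [-0.7, -0.1, -1.5]
gripper_width: 0.0596
shift [-0.   -0.01 -0.  ] norm 0.01 turn [-0.3 -0.3  0.1] w 0.0596 F [-0.7 -0.1 -1.5] t 5.85
```

```bash
python3 -m creep '[[0.03,0,0,0,0,0],[0.03,0,0,0,0,0]]'
python3 -m creep '[[0,0,0,0,0,0],[0,0,0,0,0,0],[0,0,0,0,0,0],[0,0,0,0,0,0]]' 0
python3 -m creep '[[-0.3,0,0,0,0,0],[-0.9,0,0,0,0,0],[-1.6,0,0,0,0,0],[-2.4,0,0,0,0,0],[-2.7,0,0,0,0,0]]' 0
python3 - <<'E'
from h import *
p,d=env.capture('wrist');c=env.get_calibration('wrist');cv2.imwrite('pics/w3.png',p)
w=world(d,c)[d>0];g=w[(np.hypot(w[:,0]-.535,w[:,1]+.03)<.05)&(w[:,2]>.035)&(w[:,2]<.07)].astype(np.float32)
print(len(g),cv2.minEnclosingCircle(g[:,:2].copy()),np.median(g[:,2]))
go(.447,.3235,.14,40)
E
```

```text
clock: 6.05
tool_pos: [0.5353, -0.0301, 0.1872]
eef_rot: [[-0.0, 0.999, -0.04], [0.005, -0.04, -0.999], [-1.0, -0.0, -0.005]]
wrist_force: [-2.4, 1.2, 3.8]
gripper_width: 0.0601
clock: 6.45
tool_pos: [0.5354, -0.0301, 0.1872]
eef_rot: [[-0.0, 0.999, -0.04], [0.005, -0.04, -0.999], [-1.0, -0.0, -0.005]]
wrist_force: [1.0, -0.0, 0.4]
gripper_width: 0.0851
clock: 6.95
tool_pos: [0.5369, -0.0311, 0.3281]
eef_rot: [[0.009, 0.999, -0.04], [0.003, -0.04, -0.999], [-1.0, 0.009, -0.004]]
wrist_force: [-0.7, -0.3, -0.1]
gripper_width: 0.0855
4351 ((0.5363724827766418, -0.030941303819417953), 0.03126586973667145) 0.044889703
shift [ 0.69 -2.1  -7.01] norm 7.35 turn [-42.3   0.1  -0.7] w 0.0853 F [ 0.9 -1.   1.2] t 7.0
```

View pics/w3.png

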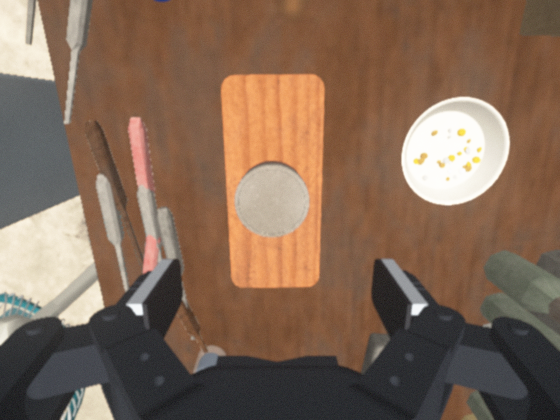

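The large tin stands on the board with its top at 45 mm and centre (0.536,−0.031). At (272,201) it lies midway between the board edges (226–323). Next is the tall bottle.

```bash
python3 -m creep '[[0,-0.2,-0.7,-8,0,0],[0,-0.5,-1.6,-16,0,0],[0,-0.7,-2.5,-24,0,0],[0.2,-1,-3.4,-32,0,0],[0.4,-1.3,-4.3,-41,0,0]]' 0.3
python3 -c "from h import *;go(.447,.3235,.14,40)"
```

```text
clock: 7.5
tool_pos: [0.4806, 0.1878, 0.3096]
eef_rot: [[0.012, 0.781, 0.624], [0.003, 0.624, -0.782], [-1.0, 0.012, 0.005]]
wrist_force: [0.9, 0.9, -1.2]
gripper_width: 0.0602
shift [ 0.29  1.16 -2.54] norm 2.81 turn [-1.4  0.3 -0.7] w 0.0602 F [ 0.9  0.9 -1.2] t 7.5
```

```bash
python3 -m creep '[[0.1,0.3,-0.7,-1.4,0,-0.7],[0.2,0.6,-1.4,-1.4,0,-0.7],[0.25,0.9,-2.0,-1.4,0,-0.7],[0.29,1.15,-2.5,-1.4,0,-0.7],[0.29,1.16,-2.54,-1.4,0,-0.7]]'
python3 - <<'E'
from h import *
go(.447,.3235,.028,40)
c=env.get_calibration('wrist');p,d=env.capture('wrist');cv2.imwrite('pics/w4.png',p)
w=world(d,c)[d>0]
g=w[(np.hypot(w[:,0]-.447,w[:,1]-.3235)<.04)&(w[:,2]>.066)&(w[:,2]<.08)].astype(np.float32)
print(len(g),cv2.minEnclosingCircle(g[:,:2].copy()))
E
```

```text
clock: 8.0
tool_pos: [0.4455, 0.3258, 0.2947]
eef_rot: [[0.002, 0.763, 0.646], [-0.004, 0.646, -0.763], [-1.0, -0.001, 0.004]]
wrist_force: [-0.0, -0.2, -0.7]
gripper_width: 0.0596
shift [ 2.23 -0.    0.04] norm 2.23 turn [0.2 0.2 0.1] w 0.0596 F [-0.  -0.2 -0.7] t 8.0
967 ((0.4495242238044739, 0.3264816403388977), 0.011271030642092228)
```

View pics/w4.png

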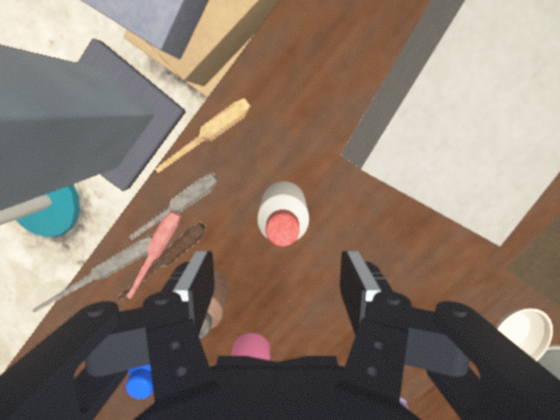

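The red cap is at (283,228) between the fingers and the surroundings are clear. Descending.

```bash
python3 -c "from h import *;go(.448,.325,.028,40)"
python3 -m creep '[[0.7,0,0,0,0,0],[1.4,0,0,0,0,0],[1.9,0.0,0,0,0,0],[2.1,0.0,0,0,0,0],[2.1,0,0,0,0,0]]'
python3 -c "from h import *;go(.448,.325,.028,40)"
```

```text
shift [2.23 0.04 0.01] norm 2.24 turn [0.2 0.3 0.1] w 0.0598 F [ 0.5  0.3 -0.2] t 8.05
clock: 8.55
tool_pos: [0.4456, 0.3228, 0.1882]
eef_rot: [[-0.001, 0.765, 0.644], [-0.007, 0.644, -0.765], [-1.0, -0.006, 0.004]]
wrist_force: [0.7, 0.5, -0.1]
gripper_width: 0.0598
shift [ 0.1   0.07 -0.  ] norm 0.12 turn [0.1 0.3 0.3] w 0.0598 F [ 0.7  0.5 -0.1] t 8.55
```

```bash
python3 -m creep '[[0.1,0.07,0,0,0.3,0.3],[0.1,0.07,0,0,0.3,0.3]]'
python3 -m creep '[[0,0,0,0,0,0],[0,0,0,0,0,0],[0,0,0,0,0,0],[0,0,0,0,0,0],[0,0,0,0,0,0]]' 1
python3 -m creep '[[0,0,0,0,0,0],[0,0,0,0,0,0],[-0.5,0,0,0,0,0],[-1.3,0,0,0,0,0],[-2.1,0,0,0,0,0]]' 1
python3 -c "from h import *;go(.538,.039,.155,-2)"
```

```text
clock: 8.75
tool_pos: [0.4493, 0.3252, 0.1842]
eef_rot: [[0.001, 0.765, 0.644], [0.002, 0.644, -0.765], [-1.0, 0.002, -0.0]]
wrist_force: [0.0, 0.1, 0.9]
gripper_width: 0.06
clock: 9.25
tool_pos: [0.4501, 0.3256, 0.1857]
eef_rot: [[0.004, 0.765, 0.644], [0.003, 0.644, -0.765], [-1.0, 0.005, 0.001]]
wrist_force: [-0.0, -0.7, 6.4]
gripper_width: 0.0343
clock: 9.75
tool_pos: [0.4489, 0.3249, 0.2904]
eef_rot: [[0.001, 0.765, 0.644], [0.001, 0.644, -0.765], [-1.0, 0.001, -0.0]]
wrist_force: [1.3, 0.2, -0.1]
gripper_width: 0.0345
shift [-0.4  -2.32  5.52] norm 6.00 turn [42.1 -0.  -0.1] w 0.0345 F [ 1.3  0.2 -0.1] t 9.75
```

```bash
python3 -m creep '[[-0.2,-0.2,0.7,8,0,0],[-0.4,-0.6,1.5,16,0,0],[-0.4,-1,2.4,24,0,0],[-0.4,-1.4,3.3,32,0,0],[-0.4,-1.7,4.1,42.1,0,0]]'
python3 -c "from h import *;go(.538,.039,.155,-2)"
```

```text
clock: 10.25
tool_pos: [0.5157, 0.1113, 0.31]
eef_rot: [[0.0, 1.0, -0.015], [0.001, -0.015, -1.0], [-1.0, 0.0, -0.001]]
wrist_force: [0.6, -0.2, -0.3]
gripper_width: 0.0341
shift [-0.    0.47  1.44] norm 1.51 turn [ 1.1 -0.  -0. ] w 0.0341 F [ 0.6 -0.2 -0.3] t 10.25
```

```bash
python3 -m creep '[[0,0.2,0.5,1.1,0,0],[0,0.4,1.0,1.1,0,0],[0,0.47,1.4,1.1,0,0],[0,0.47,1.44,1.1,0,0]]'
python3 - <<'E'
from h import *
go(.537,.0385,.042,-2)
s=env.state()['tool_pos'];c=env.get_calibration('wrist');p,d=env.capture('wrist');cv2.imwrite('pics/w5.png',p)
w=world(d,c)[d>0];print(s)
g=w[(np.hypot(w[:,0]-s[0],w[:,1]-s[1])<.03)&(w[:,2]>.178)&(w[:,2]<.215)].astype(np.float32)
print(len(g),g[:,2].max(),cv2.minEnclosingCircle(g[g[:,2]>g[:,2].max()-.006][:,:2].copy()))
E
```

```text
clock: 10.65
tool_pos: [0.5384, 0.0369, 0.3095]
eef_rot: [[-0.0, 0.999, -0.037], [0.0, -0.037, -0.999], [-1.0, -0.0, -0.0]]
wrist_force: [-0.1, 0.4, -0.5]
gripper_width: 0.0348
shift [ 2.25 -0.03 -0.03] norm 2.25 turn [-0.1 -0.   0. ] w 0.0348 F [-0.1  0.4 -0.5] t 10.65
[0.5384 0.0369 0.3095]
11880 0.21499892 ((0.5390024185180664, 0.05325356870889664), 0.0252119991928339)
```

View pics/w5.png

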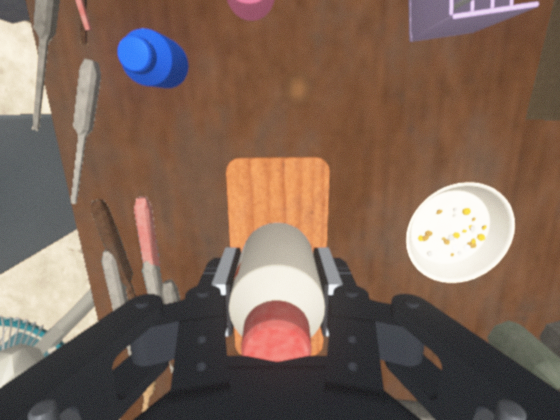

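The bottle is held upright and central over the board's +y end. Lowering.

```bash
python3 -m creep '[[0.6,0,0,0,0,0],[1.3,0,0,0,0,0],[1.8,0,0,0,0,0],[2.05,0,0,0,0,0],[2.1,0,0,0,0,0]]'
python3 -c "from h import *;go(.537,.0385,.042,-2)"
```

```text
clock: 11.2
tool_pos: [0.5367, 0.0389, 0.2026]
eef_rot: [[-0.005, 0.999, -0.035], [0.002, -0.035, -0.999], [-1.0, -0.005, -0.001]]
wrist_force: [-0.3, 0.2, 0.6]
gripper_width: 0.0345
shift [0.11 0.01 0.01] norm 0.11 turn [-0.  -0.1  0.3] w 0.0345 F [-0.3  0.2  0.6] t 11.2
```

```bash
python3 -m creep '[[0.06,0,0,0,0,0.3],[0.09,0,0,0,0,0.3],[0.11,0,0,0,0,0.3],[0.11,0,0,0,0,0.3]]'
python3 -c "from h import *;go(.537,.0385,.041,-2)"
```

```text
clock: 11.6
tool_pos: [0.5371, 0.0389, 0.1979]
eef_rot: [[0.002, 0.999, -0.035], [0.001, -0.035, -0.999], [-1.0, 0.002, -0.001]]
wrist_force: [0.6, 0.3, -0.7]
gripper_width: 0.0345
shift [ 0.04 -0.    0.01] norm 0.04 turn [-0.  -0.1 -0.1] w 0.0345 F [ 0.6  0.3 -0.7] t 11.6
```

```bash
python3 -m creep '[[0.03,0,0,0,0,0],[0.05,0,0,0,0,0],[0.05,0,0,0,0,0]]'
python3 -c "from h import *;go(.537,.0385,.041,-2)"
```

```text
clock: 11.9
tool_pos: [0.5374, 0.0388, 0.1958]
eef_rot: [[0.003, 0.999, -0.036], [0.001, -0.036, -0.999], [-1.0, 0.003, -0.001]]
wrist_force: [-0.2, 0.2, 1.9]
gripper_width: 0.035
shift [-0.   -0.01  0.01] norm 0.01 turn [-0.  -0.1 -0.2] w 0.0350 F [-0.2  0.2  1.9] t 11.9
```

```bash
python3 -m creep '[[0.01,0,0,0,0,0],[0.01,0,0,0,0,0]]'
python3 -m creep '[[0,0,0,0,0,0],[0,0,0,0,0,0],[0,0,0,0,0,0],[0,0,0,0,0,0]]' 0.3
python3 -m creep '[[-0.3,0,0,0,0,0],[-0.9,0,0,0,0,0],[-1.6,0,0,0,0,0],[-2.4,0,0,0,0,0],[-2.6,0,0,0,0,0]]'
python3 - <<'E'
from h import *
p,d=env.capture('wrist');cv2.imwrite('pics/w6.png',p)
go(.4505,.2195,.155,88)
E
```

```text
clock: 12.1
tool_pos: [0.5375, 0.0388, 0.1957]
eef_rot: [[0.003, 0.999, -0.036], [0.001, -0.036, -0.999], [-1.0, 0.003, -0.001]]
wrist_force: [-2.3, 0.6, 3.9]
gripper_width: 0.0344
clock: 12.5
tool_pos: [0.5374, 0.0388, 0.1955]
eef_rot: [[0.002, 0.999, -0.036], [0.001, -0.036, -0.999], [-1.0, 0.002, -0.001]]
wrist_force: [-0.3, 0.4, 0.2]
gripper_width: 0.0597
clock: 13.0
tool_pos: [0.539, 0.0386, 0.332]
eef_rot: [[0.013, 0.999, -0.035], [0.0, -0.035, -0.999], [-1.0, 0.013, -0.001]]
wrist_force: [1.0, -0.2, 1.2]
gripper_width: 0.0599
shift [ 0.41 -1.9  -3.55] norm 4.05 turn [-90.    0.6  -0.6] w 0.0597 F [-0.2  0.4  0.7] t 13.05
```

View pics/w6.png

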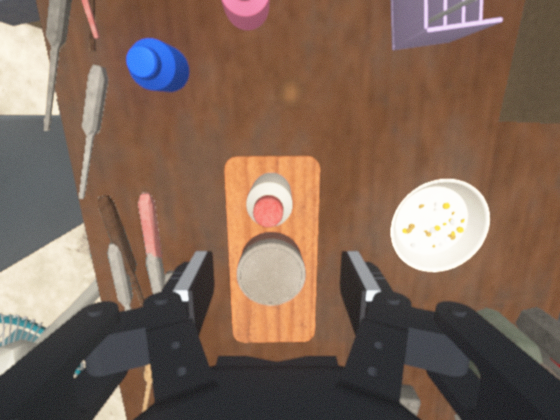

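The tall bottle stands at (270,205), in front of the tin at (271,270). Moving to the short brown bottle.

```bash
python3 -m creep '[[0.1,-0.3,-0.6,-8.5,0,0],[0.2,-0.7,-1.3,-17,0,0],[0.3,-1.1,-2,-25.5,0,0],[0.4,-1.5,-2.7,-34,0,0],[0.4,-1.8,-3.4,-42.5,0,0]]'
python3 -c "from h import *;go(.4505,.2195,.155,88)"
```

```text
clock: 13.55
tool_pos: [0.453, 0.2126, 0.3088]
eef_rot: [[0.009, 0.757, 0.654], [-0.001, 0.654, -0.757], [-1.0, 0.006, 0.006]]
wrist_force: [0.2, 0.2, 0.2]
gripper_width: 0.06
shift [-0.03  0.05 -0.14] norm 0.15 turn [-47.2   0.5  -0.2] w 0.0600 F [0.2 0.2 0.2] t 13.55
```

```bash
python3 -m creep '[[0,0,-0.1,-8.5,0,0],[0,0,-0.14,-17,0,0],[0,0,-0.14,-25.5,0,0],[0,0,-0.14,-34,0,0],[0,0,-0.14,-42.5,0,0]]'
python3 -m creep '[[0,0,0,-4.5,0,0],[0,0,0,-4.5,0,0],[0,0,0,-4.5,0,0]]'
python3 - <<'E'
from h import *
go(.4505,.2195,.026,88)
c=env.get_calibration('wrist');p,d=env.capture('wrist');cv2.imwrite('pics/w7.png',p)
w=world(d,c)[d>0]
g=w[(np.hypot(w[:,0]-.4505,w[:,1]-.2195)<.03)&(w[:,2]>.052)&(w[:,2]<.07)].astype(np.float32)
print(len(g),g[:,2].max(),cv2.minEnclosingCircle(g[:,:2].copy()))
E
```

```text
clock: 14.05
tool_pos: [0.4477, 0.2178, 0.3076]
eef_rot: [[0.007, 0.11, 0.994], [-0.001, 0.994, -0.11], [-1.0, -0.001, 0.007]]
wrist_force: [0.2, -0.9, -0.2]
gripper_width: 0.0601
clock: 14.35
tool_pos: [0.4473, 0.2177, 0.307]
eef_rot: [[0.005, 0.034, 0.999], [-0.002, 0.999, -0.034], [-1.0, -0.002, 0.005]]
wrist_force: [0.3, -0.3, 0.7]
gripper_width: 0.0599
shift [2.52 0.04 0.05] norm 2.52 turn [0.1 0.3 0.1] w 0.0599 F [ 0.3 -0.3  0.7] t 14.35
753 0.06157588 ((0.4533320665359497, 0.22096386551856995), 0.011106627993285656)
```

View pics/w7.png

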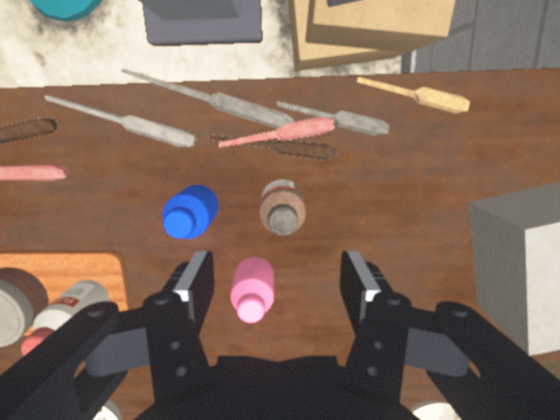

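The brown short bottle is at (283,215), between the fingers. Blue at (190,212) and pink at (253,290) both stay clear. Descending.

```bash
python3 -m creep '[[0.7,0.05,0.07,0,0,0],[1.4,0.05,0.07,0,0,0],[2.0,0.05,0.07,0,0,0],[2.35,0.05,0.07,0,0,0],[2.35,0.05,0.07,0,0,0]]'
python3 -c "from h import *;go(.4515,.2205,.026,88)"
```

```text
clock: 14.9
tool_pos: [0.4499, 0.2193, 0.1867]
eef_rot: [[-0.001, 0.035, 0.999], [-0.004, 0.999, -0.035], [-1.0, -0.004, -0.001]]
wrist_force: [0.7, 0.3, 0.0]
gripper_width: 0.0601
shift [0.11 0.03 0.03] norm 0.12 turn [ 0.  -0.1  0.2] w 0.0601 F [0.7 0.3 0. ] t 14.9
```

```bash
python3 -m creep '[[0.1,0.02,0.03,0,0,0.2],[0.1,0.02,0.03,0,0,0.2],[0.1,0.02,0.03,0,0,0.2]]'
python3 -m creep '[[0,0,0,0,0,0],[0,0,0,0,0,0],[0,0,0,0,0,0],[0,0,0,0,0,0],[0,0,0,0,0,0]]' 1
python3 -m creep '[[0,0,0,0,0,0],[0,0,0,0,0,0],[-0.6,0,0,0,0,0],[-1.4,0,0,0,0,0],[-2.3,0,0,0,0,0]]' 1
python3 -c "from h import *;go(.532,-.0995,.155,-2)"
```

```text
clock: 15.2
tool_pos: [0.452, 0.2204, 0.1827]
eef_rot: [[0.001, 0.035, 0.999], [0.0, 0.999, -0.035], [-1.0, 0.0, 0.001]]
wrist_force: [-0.1, -0.5, 0.5]
gripper_width: 0.0595
clock: 15.7
tool_pos: [0.4528, 0.2207, 0.184]
eef_rot: [[0.003, 0.035, 0.999], [0.001, 0.999, -0.035], [-1.0, 0.001, 0.003]]
wrist_force: [-0.4, 0.6, 6.8]
gripper_width: 0.034
clock: 16.2
tool_pos: [0.4514, 0.2202, 0.2985]
eef_rot: [[-0.001, 0.035, 0.999], [-0.0, 0.999, -0.035], [-1.0, -0.0, -0.001]]
wrist_force: [1.1, -0.4, -0.4]
gripper_width: 0.0338
shift [-0.23 -6.33  1.83] norm 6.60 turn [90.  -0.   0.1] w 0.0338 F [ 1.1 -0.4 -0.4] t 16.2
```

```bash
python3 -m creep '[[-0.3,-0.5,0.2,8.5,0,0],[-0.6,-1.2,0.4,17,0,0],[-0.6,-2.0,0.6,25.5,0,0],[-0.6,-2.8,0.8,34,0,0],[-0.6,-3.6,1.0,42.5,0,0]]'
python3 -c "from h import *;go(.532,-.0995,.155,-2)"
```

```text
clock: 16.7
tool_pos: [0.4949, 0.0371, 0.3284]
eef_rot: [[-0.001, 0.705, 0.709], [-0.0, 0.709, -0.705], [-1.0, -0.001, -0.001]]
wrist_force: [0.5, 0.4, -0.5]
gripper_width: 0.0339
shift [ 0.37 -1.42  2.45] norm 2.86 turn [47.2 -0.   0.1] w 0.0339 F [ 0.5  0.4 -0.5] t 16.7
```

```bash
python3 -m creep '[[0,-0.3,0.6,8.5,0,0],[0,-0.7,1.2,17,0,0],[0.1,-1.0,1.8,25.5,0,0],[0.2,-1.3,2.3,34,0,0],[0.3,-1.42,2.45,42.5,0,0]]'
python3 -m creep '[[0,0,0,4.5,0,0],[0,0,0,4.5,0,0],[0,0,0,4.5,0,0]]'
python3 - <<'E'
from h import *
go(.532,-.0995,.041,-2)
p,d=env.capture('wrist');cv2.imwrite('pics/w8.png',p)
E
```

```text
clock: 17.2
tool_pos: [0.5322, -0.1023, 0.3129]
eef_rot: [[-0.001, 0.999, 0.038], [-0.001, 0.038, -0.999], [-1.0, -0.001, 0.001]]
wrist_force: [-0.1, 0.8, -1.0]
gripper_width: 0.0341
clock: 17.5
tool_pos: [0.532, -0.1022, 0.3125]
eef_rot: [[-0.002, 0.999, -0.039], [-0.001, -0.039, -0.999], [-1.0, -0.002, 0.001]]
wrist_force: [-0.2, 0.0, -0.8]
gripper_width: 0.0339
shift [ 2.33  0.   -0.06] norm 2.33 turn [-0.2  0.   0.1] w 0.0339 F [-0.2  0.  -0.8] t 17.5
```

View pics/w8.png

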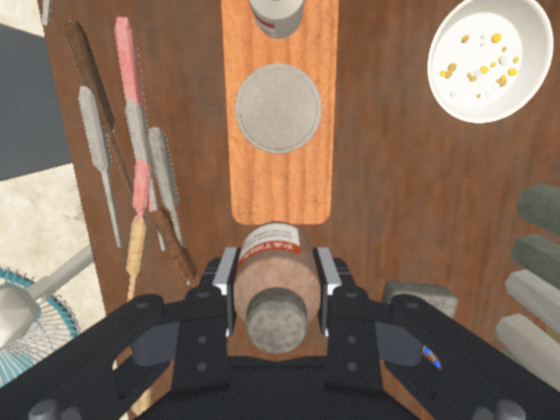

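```bash
python3 - <<'E'
from h import *
c=env.get_calibration('wrist');print('board end',ray(281,223,.01,c),'edges at tin',ray(228,109,.01,c),ray(335,109,.01,c),'tin',ray(279,108,.044,c))
E
python3 -m creep '[[0.6,0,-0.03,0,0,0],[1.3,0,-0.06,0,0,0],[1.9,0,-0.06,0,0,0],[2.15,0,-0.06,0,0,0],[2.2,0,-0.06,0,0,0]]'
python3 -c "from h import *;go(.532,-.0995,.039,-2)"
```

```text
board end [ 0.5345 -0.1272  0.01  ] edges at tin [ 0.4953 -0.0279  0.01  ] [ 0.5817 -0.0314  0.01  ] tin [ 0.5363 -0.0291  0.044 ]
clock: 18.05
tool_pos: [0.5311, -0.0984, 0.2011]
eef_rot: [[-0.005, 0.999, -0.038], [0.0, -0.038, -0.999], [-1.0, -0.005, -0.0]]
wrist_force: [0.5, -0.4, -0.7]
gripper_width: 0.0341
shift [0.14 0.02 0.02] norm 0.14 turn [-0.2 -0.   0.3] w 0.0341 F [ 0.5 -0.4 -0.7] t 18.05
```

```bash
python3 -m creep '[[0.05,0.05,0.02,0,0,0.3],[0.1,0.06,0.02,0,0,0.3],[0.13,0.06,0.02,0,0,0.3],[0.13,0.06,0.02,0,0,0.3]]'
python3 -c "from h import *;go(.534,-.0995,.039,-2)"
```

```text
clock: 18.45
tool_pos: [0.5345, -0.0997, 0.1954]
eef_rot: [[0.002, 0.999, -0.038], [-0.0, -0.038, -0.999], [-1.0, 0.002, 0.0]]
wrist_force: [-0.6, -1.0, 0.4]
gripper_width: 0.0341
shift [ 0.03 -0.01 -0.  ] norm 0.03 turn [-0.2  0.  -0.1] w 0.0341 F [-0.6 -1.   0.4] t 18.45
```

```bash
python3 -m creep '[[0.02,0,0,0,0,0],[0.04,0,0,0,0,0],[0.04,0,0,0,0,0]]'
python3 -c "from h import *;go(.534,-.0995,.039,-2)"
```

```text
clock: 18.75
tool_pos: [0.5349, -0.0998, 0.1941]
eef_rot: [[0.003, 0.999, -0.038], [-0.001, -0.038, -0.999], [-1.0, 0.003, 0.001]]
wrist_force: [-1.4, 0.8, 3.5]
gripper_width: 0.0337
shift [ 0.   -0.02 -0.01] norm 0.02 turn [-0.2  0.  -0.2] w 0.0337 F [-1.4  0.8  3.5] t 18.75
```

Contact (3.5 N). Releasing.

```bash
python3 -m creep '[[0,0,0,0,0,0],[0,0,0,0,0,0],[0,0,0,0,0,0],[0,0,0,0,0,0]]' 0.3
python3 -m creep '[[-0.3,0,0,0,0,0],[-0.9,0,0,0,0,0],[-1.6,0,0,0,0,0],[-2.4,0,0,0,0,0],[-2.6,0,0,0,0,0]]'
python3 - <<'E'
from h import *
p,d=env.capture('wrist');cv2.imwrite('pics/w9.png',p)
go(.465,-.337,.14,-2)
E
```

```text
clock: 19.15
tool_pos: [0.5348, -0.0998, 0.1939]
eef_rot: [[0.002, 0.999, -0.037], [-0.001, -0.037, -0.999], [-1.0, 0.002, 0.001]]
wrist_force: [-1.3, 0.7, -0.4]
gripper_width: 0.06
clock: 19.65
tool_pos: [0.5363, -0.1003, 0.3304]
eef_rot: [[0.013, 0.999, -0.037], [-0.004, -0.037, -0.999], [-1.0, 0.013, 0.004]]
wrist_force: [1.6, 0.2, 1.0]
gripper_width: 0.06
shift [ 0.7  -1.26  4.78] norm 4.99 turn [-0.1  0.2 -0.7] w 0.0597 F [0.4 0.  0.6] t 19.7
```

View pics/w9.png

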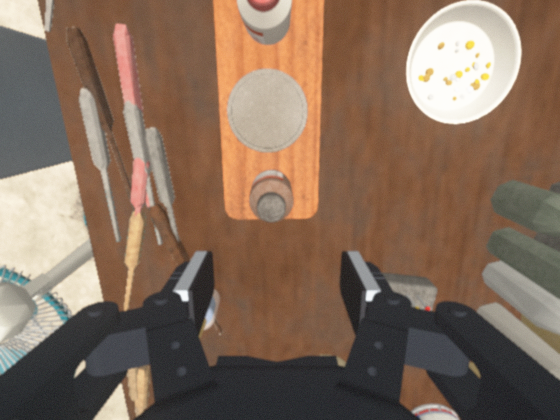

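The short bottle stands upright near (271,195) on the board. Next is the small tin.

```bash
python3 -m creep '[[0,-0.2,0.7,0,0,0],[0,-0.4,1.5,0,0,-0.7],[0.1,-0.6,2.4,0,0,-0.7],[0.2,-0.8,3.3,0,0,-0.7],[0.3,-1.0,4.0,0,0,-0.7]]' 0
python3 -m creep '[[0.1,-0.1,0.4,0,0,0],[0.3,-0.2,0.8,0,0,0],[0.4,-0.26,0.8,0,0,0],[0.4,-0.26,0.8,0,0,0]]'
python3 - <<'E'
from h import *
go(.465,-.337,.018,-2)
c=env.get_calibration('wrist');p,d=env.capture('wrist');cv2.imwrite('pics/w10.png',p)
w=world(d,c)[d>0]
g=w[(np.hypot(w[:,0]-.465,w[:,1]+.337)<.04)&(w[:,2]>.022)&(w[:,2]<.04)].astype(np.float32)
print(len(g),cv2.minEnclosingCircle(g[:,:2].copy()))
E
```

```text
clock: 20.2
tool_pos: [0.4778, -0.3002, 0.3143]
eef_rot: [[-0.001, 0.999, -0.038], [-0.003, -0.038, -0.999], [-1.0, -0.001, 0.003]]
wrist_force: [-0.4, 0.1, 0.6]
gripper_width: 0.0855
clock: 20.6
tool_pos: [0.4622, -0.3391, 0.2924]
eef_rot: [[-0.004, 0.999, -0.039], [0.0, -0.039, -0.999], [-1.0, -0.004, -0.0]]
wrist_force: [-0.5, 0.5, 0.4]
gripper_width: 0.0856
shift [ 2.39  0.06 -0.04] norm 2.39 turn [-0.3 -0.   0.2] w 0.0856 F [-0.5  0.5  0.4] t 20.6
3313 ((0.46784985065460205, -0.33723360300064087), 0.025018449872732162)
```

View pics/w10.png

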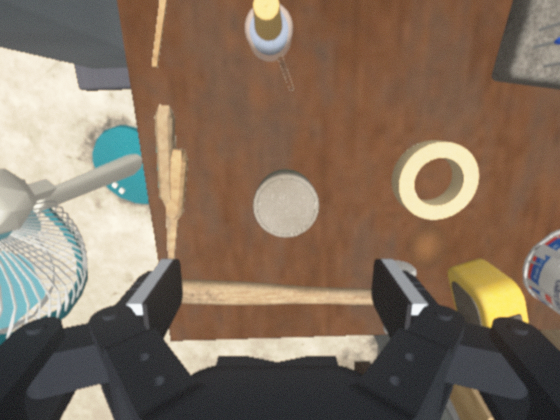

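The tin is at (286,205), with the roll and hammer clear of the fingers. Descending.

```bash
python3 -m creep '[[0.7,0.08,-0.04,0,0,0],[1.4,0.08,-0.04,0,0,0],[2.0,0.08,-0.04,0,0,0],[2.2,0.08,-0.04,0,0,0],[2.25,0.08,-0.04,0,0,0]]'
python3 -c "from h import *;go(.4665,-.337,.018,-2)"
```

```text
clock: 21.15
tool_pos: [0.4665, -0.3356, 0.1796]
eef_rot: [[-0.005, 0.999, -0.037], [0.002, -0.037, -0.999], [-1.0, -0.005, -0.001]]
wrist_force: [0.2, -1.2, 0.1]
gripper_width: 0.0853
shift [0.13 0.   0.03] norm 0.13 turn [-0.1 -0.1  0.3] w 0.0853 F [ 0.2 -1.2  0.1] t 21.15
```

```bash
python3 -m creep '[[0.12,0,0.03,0,0,0.3],[0.12,0,0.03,0,0,0.3],[0.12,0,0.03,0,0,0.3]]'
python3 -m creep '[[0,0,0,0,0,0],[0,0,0,0,0,0],[0,0,0,0,0,0],[0,0,0,0,0,0],[0,0,0,0,0,0]]' 1
python3 -m creep '[[0,0,0,0,0,0],[0,0,0,0,0,0],[0,0,0,0,0,0]]' 1
python3 -m creep '[[-0.5,0,0,0,0,0],[-1.2,0,0,0,0,0],[-2,0,0,0,0,0],[-2.8,0,0,0,0,0],[-2.9,0,0,0,0,0]]' 1
python3 -c "from h import *;go(.536,-.0305,.17,-2)"
```

```text
clock: 21.45
tool_pos: [0.4669, -0.3376, 0.1749]
eef_rot: [[0.002, 0.999, -0.037], [-0.0, -0.037, -0.999], [-1.0, 0.002, 0.0]]
wrist_force: [0.8, -0.3, -0.2]
gripper_width: 0.0853
clock: 21.95
tool_pos: [0.4674, -0.3381, 0.176]
eef_rot: [[0.003, 0.999, -0.037], [-0.002, -0.037, -0.999], [-1.0, 0.004, 0.001]]
wrist_force: [-0.3, 0.3, 6.1]
gripper_width: 0.0477
clock: 22.25
tool_pos: [0.4674, -0.3381, 0.1761]
eef_rot: [[0.004, 0.999, -0.037], [-0.002, -0.037, -0.999], [-1.0, 0.004, 0.002]]
wrist_force: [-0.1, 0.4, 1.3]
gripper_width: 0.0482
clock: 22.75
tool_pos: [0.4684, -0.3392, 0.3269]
eef_rot: [[0.011, 0.999, -0.037], [-0.009, -0.037, -0.999], [-1.0, 0.012, 0.009]]
wrist_force: [0.5, -0.9, -1.1]
gripper_width: 0.048
shift [-0.    1.12 -6.22] norm 6.32 turn [-0.1  0.5 -0.7] w 0.0480 F [ 0.5 -0.9 -1.1] t 22.75
```

```bash
python3 -m creep '[[0,0.1,-0.7,0,0,0],[0,0.3,-1.6,0,0,-0.7],[0,0.4,-2.5,0,0,-0.7],[0,0.6,-3.4,0,0,-0.7],[0,0.7,-4.2,0,0.5,-0.7]]'
python3 -c "from h import *;go(.536,-.0305,.17,-2)"
```

```text
clock: 23.25
tool_pos: [0.5108, -0.1284, 0.3239]
eef_rot: [[-0.003, 0.999, -0.037], [0.001, -0.037, -0.999], [-1.0, -0.003, -0.001]]
wrist_force: [0.2, -0.1, -1.6]
gripper_width: 0.0478
shift [-0.02  0.43 -1.97] norm 2.02 turn [-0.1 -0.1  0.1] w 0.0478 F [ 0.2 -0.1 -1.6] t 23.25
```

```bash
python3 -m creep '[[0,0.1,-0.6,0,0,0],[0,0.3,-1.3,0,0,0],[0,0.4,-1.8,0,0,0],[0,0.43,-1.97,0,0,0],[0,0.43,-1.97,0,0,0]]'
python3 - <<'E'
from h import *
go(.536,-.0305,.067,-2)
s=env.state()['tool_pos'];c=env.get_calibration('wrist');p,d=env.capture('wrist');cv2.imwrite('pics/w11.png',p)
w=world(d,c)[d>0];zt=s[2]-.176+.03
g=w[(np.hypot(w[:,0]-s[0],w[:,1]-s[1])<.045)&(abs(w[:,2]-zt)<.004)].astype(np.float32)
print(s,len(g),np.percentile(g,[1,99],axis=0))
q,_=env.capture('scene');cv2.imwrite('pics/s11.png',q)
E
```

```text
clock: 23.75
tool_pos: [0.5355, -0.0297, 0.3227]
eef_rot: [[-0.005, 0.999, -0.034], [0.002, -0.034, -0.999], [-1.0, -0.005, -0.001]]
wrist_force: [-0.8, 0.1, -0.9]
gripper_width: 0.0475
shift [2.01 0.02 0.02] norm 2.01 turn [ 0.  -0.1  0.3] w 0.0475 F [-0.8  0.1 -0.9] t 23.75
[ 0.5355 -0.0297  0.3227] 11180 [[ 0.5018 -0.0511  0.1733]
 [ 0.5681 -0.0046  0.1798]]
```

View pics/w11.png

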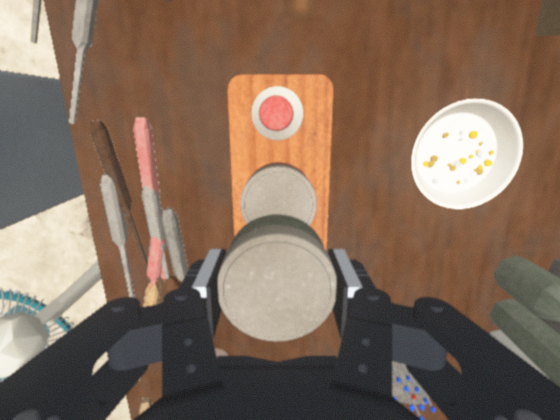

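View pics/s11.png

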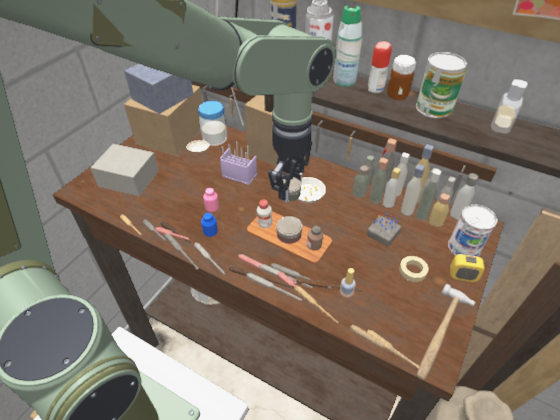

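The small tin is held level, its centre about 1.5 mm toward +y of the TCP, so I'm aiming for TCP y ≈ −0.032. Both bottles and the large tin are standing. Lowering.

```bash
python3 -m creep '[[0.6,0.02,0.04,0,0,0],[1.2,0.02,0.05,0,0,0.3],[1.6,0.02,0.05,0,0,0.3],[1.8,0.02,0.05,0,0,0.3],[1.85,0.02,0.05,0,0,0.3]]'
python3 -c "from h import *;go(.536,-.0318,.066,-2)"
```

```text
clock: 24.35
tool_pos: [0.5354, -0.0348, 0.2293]
eef_rot: [[-0.002, 0.999, -0.039], [0.001, -0.039, -0.999], [-1.0, -0.002, -0.001]]
wrist_force: [0.3, 0.2, -1.0]
gripper_width: 0.0479
shift [ 0.17  0.01 -0.06] norm 0.18 turn [-0.2 -0.1  0.1] w 0.0479 F [ 0.3  0.2 -1. ] t 24.35
```

```bash
python3 -m creep '[[0.05,0.01,-0.06,0,0,0],[0.1,0.01,-0.06,0,0,0],[0.14,0.01,-0.06,0,0,0],[0.14,0.01,-0.06,0,0,0]]'
python3 -c "from h import *;go(.536,-.0318,.065,-2)"
```

```text
clock: 24.75
tool_pos: [0.5362, -0.0318, 0.2227]
eef_rot: [[-0.001, 0.999, -0.038], [0.001, -0.038, -0.999], [-1.0, -0.001, -0.001]]
wrist_force: [-0.1, -0.3, -1.1]
gripper_width: 0.0479
shift [ 0.05 -0.    0.  ] norm 0.05 turn [-0.2 -0.   0. ] w 0.0479 F [-0.1 -0.3 -1.1] t 24.75
```

```bash
python3 -m creep '[[0.02,0,0,0,0,0],[0.04,0,0,0,0,0],[0.05,0,0,0,0,0]]'
python3 -c "from h import *;go(.536,-.0318,.065,-2)"
```

```text
clock: 25.05
tool_pos: [0.5362, -0.0317, 0.2203]
eef_rot: [[-0.001, 0.999, -0.038], [0.001, -0.038, -0.999], [-1.0, -0.001, -0.001]]
wrist_force: [-1.3, 0.1, -1.0]
gripper_width: 0.0481
shift [ 0.01 -0.    0.  ] norm 0.01 turn [-0.2 -0.   0. ] w 0.0481 F [-1.3  0.1 -1. ] t 25.05
```

```bash
python3 -m creep '[[0.02,0,0,0,0,0],[0.04,0,0,0,0,0],[0.04,0,0,0,0,0]]'
python3 -c "from h import *;go(.536,-.0318,.065,-2)"
```

```text
clock: 25.35
tool_pos: [0.5364, -0.0317, 0.22]
eef_rot: [[-0.001, 0.999, -0.038], [0.001, -0.038, -0.999], [-1.0, -0.001, -0.001]]
wrist_force: [-5.0, 0.4, 11.2]
gripper_width: 0.048
shift [ 0.   -0.01  0.  ] norm 0.01 turn [-0.2 -0.   0.1] w 0.0480 F [-5.   0.4 11.2] t 25.35
```

```bash
python3 -m creep '[[-0.01,0,0,0,0,0],[-0.01,0,0,0,0,0]]'
python3 -m creep '[[0,0,0,0,0,0],[0,0,0,0,0,0],[0,0,0,0,0,0],[0,0,0,0,0,0]]' 0
python3 -m creep '[[-0.3,0,0,0,0,0],[-0.9,0,0,0,0,0],[-1.6,0,0,0,0,0],[-2.4,0,0,0,0,0],[-2.6,0,0,0,0,0]]'
python3 - <<'E'
from h import *
p,d=env.capture('wrist');cv2.imwrite('pics/w12.png',p)
go(.30,.40,.25,-2)
E
```

```text
clock: 25.55
tool_pos: [0.5366, -0.0317, 0.2209]
eef_rot: [[0.0, 0.999, -0.038], [0.0, -0.038, -0.999], [-1.0, 0.0, -0.0]]
wrist_force: [-0.0, -0.8, -0.5]
gripper_width: 0.048
clock: 25.95
tool_pos: [0.5366, -0.0317, 0.2208]
eef_rot: [[-0.0, 0.999, -0.038], [0.0, -0.038, -0.999], [-1.0, -0.0, -0.0]]
wrist_force: [0.7, 0.8, -0.3]
gripper_width: 0.0856
clock: 26.45
tool_pos: [0.5384, -0.0321, 0.3575]
eef_rot: [[0.011, 0.999, -0.038], [-0.002, -0.038, -0.999], [-1.0, 0.011, 0.002]]
wrist_force: [0.9, 0.3, 0.5]
gripper_width: 0.0856
shift [-1.02 -5.08 -8.45] norm 9.92 turn [-0.2  0.1 -0.6] w 0.0857 F [0.3 0.1 1.1] t 26.5
```

View pics/w12.png

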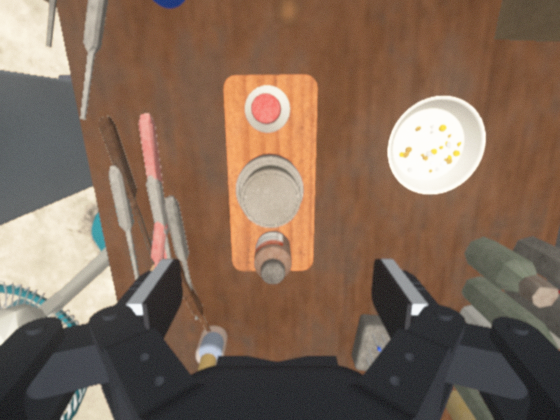

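The stack stands at (269,190), between the tall bottle at (267,108) and the short one at (272,257). I'm moving the arm aside so the fixed cameras can check everything.

```bash
python3 -m creep '[[-0.3,-0.4,-0.7,0,0,0],[-0.6,-0.8,-1.4,0,0,0],[-0.8,-1.2,-2.1,0,0,0],[-1,-1.6,-2.8,0,0,0],[-1,-2,-3.5,0,0,0]]'
python3 -m creep '[[0,-0.4,-0.7,0,0,0],[0,-0.8,-1.4,0,0,0],[0,-1.2,-2.1,0,0,0],[0,-1.6,-2.8,0,0,0],[0,-2,-3.5,0,0,0]]'
python3 -m creep '[[0,0,-0.5,0,0,0],[0,0,-1,0,0,0],[0,0,-1,0,0,0]]'
python3 - <<'E'
from h import *
seed=dict(small=(.536,-.031,.04,.066,.085),large=(.536,-.031,.04,.037,.05),tall=(.537,.0385,.03,.075,.095),short=(.534,-.0995,.03,.06,.08),roll=(.583,-.325,.04,.01,.03),tip=(.458,-.217,.03,.073,.09))
for n in('top','scene'):
    c=env.get_calibration(n);p,d=env.capture(n);cv2.imwrite(f'pics/{n}F.png',p);w=world(d,c)[d>0]
    for k,(x,y,r,a,b) in seed.items():
        g=w[(np.hypot(w[:,0]-x,w[:,1]-y)<r)&(w[:,2]>a)&(w[:,2]<b)].astype(np.float32)
        if len(g)>3: cc,R=cv2.minEnclosingCircle(g[:,:2].copy());print(n,k,len(g),np.array(cc),'r %.4f'%R,'ztop %.4f'%np.percentile(g[:,2],95))
    m=cv2.inRange(cv2.cvtColor(p,cv2.COLOR_BGR2HSV),(3,140,130),(18,255,255))
    cs=cv2.findContours(m,0,2)[0]
    cn=max(cs,key=cv2.contourArea)
    P=np.array([ray(*q[0],0.01,c)[:2] for q in cn],np.float32);print('board',cv2.minAreaRect(P))
print(env.state()['tool_pos'],env.state()['clock'])
E
```

```text
clock: 27.0
tool_pos: [0.4436, 0.1478, 0.4067]
eef_rot: [[0.012, 0.999, -0.038], [-0.002, -0.038, -0.999], [-1.0, 0.012, 0.001]]
wrist_force: [0.9, 0.3, -0.4]
gripper_width: 0.0858
clock: 27.5
tool_pos: [0.349, 0.3276, 0.4043]
eef_rot: [[0.011, 0.999, -0.038], [-0.003, -0.038, -0.999], [-1.0, 0.011, 0.002]]
wrist_force: [-0.4, 0.9, 0.2]
gripper_width: 0.0852
clock: 27.8
tool_pos: [0.3501, 0.3795, 0.4033]
eef_rot: [[0.01, 0.999, -0.035], [-0.003, -0.035, -0.999], [-1.0, 0.01, 0.002]]
wrist_force: [-0.5, -0.2, -0.0]
gripper_width: 0.0856
top small 248 [ 0.5335 -0.0315] r 0.0247 ztop 0.0781
top large 109 [ 0.533  -0.0313] r 0.0311 ztop 0.0483
top tall 51 [0.5342 0.0394] r 0.0108 ztop 0.0883
top short 52 [ 0.5338 -0.0998] r 0.0118 ztop 0.0732
top roll 232 [ 0.5832 -0.3253] r 0.0316 ztop 0.0224
top tip 21 [ 0.4575 -0.2161] r 0.0066 ztop 0.0827
board ((0.5353200435638428, -0.029747843742370605), (0.204025998711586, 0.09220605343580246), 88.35770416259766)
scene small 301 [ 0.5342 -0.0309] r 0.0258 ztop 0.0766
scene large 190 [ 0.5319 -0.0307] r 0.0311 ztop 0.0484
scene tall 72 [0.534  0.0405] r 0.0114 ztop 0.0868
scene short 79 [ 0.532  -0.1007] r 0.0113 ztop 0.0725
scene roll 390 [ 0.5837 -0.3238] r 0.0313 ztop 0.0207
scene tip 39 [ 0.4588 -0.2171] r 0.0075 ztop 0.0805
board ((0.5326394438743591, -0.03008202463388443), (0.200224831700325, 0.09099773317575455), 87.95572662353516)
[0.3504 0.3775 0.4031] 27.9
```

View pics/sceneF.png

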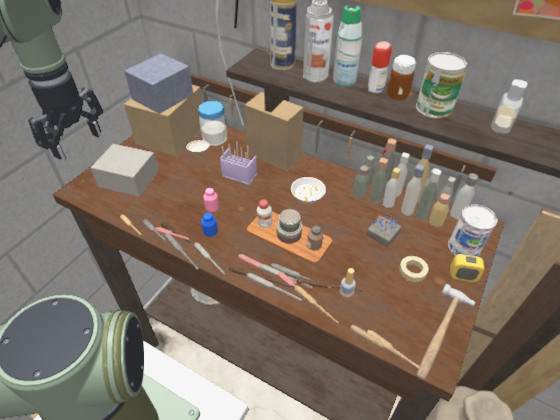

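View pics/topF.png

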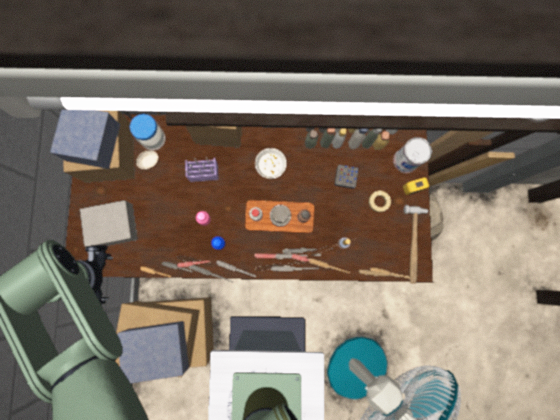

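Both views show the tins stacked at the board's middle, with the tall bottle on the file holder's side and the short one on the bur stand's. All measured offsets are within tolerance, so I'm handing in.

```bash
python3 -c "
from station import env
print(env.sign_off())"
```

```text
the job is handed in; nothing more can be done
None
```

The kit is set out on the board and I handed the job in at about 28 s of the 106 s allowed. `sign_off()` reports no verdict, so everything below is from my own last checks with the fixed cameras.

| Check | Measured | Allowed |
|---|---|---|
| Larger tin from the board's middle, each axis | about 2 mm | 12 mm |
| Smaller tin from the larger tin's centre | about 1–2 mm | 10 mm |
| Tall bottle to larger tin, centre to centre | about 71 mm | 56–82 mm |
| Short bottle to larger tin, centre to centre | about 69 mm | 56–82 mm |
| Bottles from the board's long middle line | about 3 mm at most | 13 mm |

- **Position and uprightness:** the tall bottle is on the file holder's side and the short one on the bur stand's. Their tops, and the tins', are at the expected heights to within about 4 mm, and everything looks upright.
- **Bystanders:** the tape roll and the slim bottle measured within about 2 mm of where they started.
- **Arm:** it is clear of everything.

No check failed. The top and scene cameras disagree by 1–3 mm on position, and the wrist camera put the board about 3 mm further out in x. That is small against the tolerances. The heaviest contact I read was about 12 N at the wrist, when the smaller tin was set down.

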